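# Lids back on the washed paint jars

## Robot

A 6-joint arm with a two-finger parallel gripper is mounted at the origin on the work surface. World frame = base frame: x ahead of the robot, y to its left, z up, the work surface at z = 0. Lengths are in m, angles in rad, forces in N, time in s.
With the tool pointing down it reaches from about 0.3 to 0.775 m from the base axis. Payload 14.6 kg.
Tool frame: the origin (TCP) lies midway between the tips of the shut fingers; the grasp point (between the pads) lies 19 mm behind it (grasp_offset is the distance from the TCP to the grasp point, in m); z points along the fingers, y is the line along which they close (so a half turn about z gives the same grasp; the last joint's range is limited). The gripper opens to 94 mm and grips with 3 to 60 N. Pads are 16 mm wide; open, the fingers measure 119 mm over their backs; the gripper's body (75 mm by 177 mm) begins 78 mm behind the grasp point.
Start: joints at [1.158, 0.3, 1.521, -0, 1.321, -0.067], TCP at [0.186, 0.517, 0.205] pointing down, gripper open.
Joint ranges: [-3.03, 3.03], [-0.79, 2.21], [0.23, 2.52], [-1.04, 4.18], [0, 3.07], [-2.55, 2.55]. Speed limits (rad/s): [2.22, 2.22, 2.57, 3.14, 3.14, 3.14].

## Interface

Orientations are given as [roll, pitch, yaw] about the fixed x, y, z axes, in that order (R = Rz(yaw) Ry(pitch) Rx(roll)).
In Python, from station import * gives the robot as it stands. The module is installed in compiled form; this text tells all that it offers.
- The arm moves only by the tool send_rows, never from a script. Its argument "rows" is a list of rows, each an object of numbers: "dx", "dy", "dz": the shift along the tool's x, y, z in mm; "roll": the turn about the tool's z in degrees; "jaw": the closure, from -1 (fully open) to 1 (shut). In form: [{"dx": .., "dy": .., "dz": .., "roll": .., "jaw": ..}, ...]. A call has 1 to 12 rows; each row shifts and turns the commanded pose from where the row before left it, along the tool's axes as they then stand; what a row does not reach is not made up. A row lasts 1/12 s, in which the tool goes at most 41.7 mm and 7.16 degrees, less where a joint would pass 70% of its speed; a pose out of reach is approached as far as the arm can. A call is refused whole if a number of a shift passes 41.7 or a number of a turn 7.16, either way. A call with a gripper value outside its range is refused whole. The fingers move at their own pace and stop on an object; "force" is the grip in N (left out, the last holds). Time passes only in rows, so rows that do not move let the fingers close. It gives the time, the measured TCP pose, the force, the opening and the grip force at its end, in the units of the state.
- get_obs(): the state, without advancing time (a new reading comes with each control period).
- camera(name): name is "scene" or "top" or "wrist"; returns a dict with "frame" (384x512x3 uint8, red, green, blue), "z_map" (384x512 float32, m along the optical axis (not along the pixel's ray), 0 where there is no reading), "camera_matrix" (3x3 intrinsics, pixels), "rvec" (rotation vector, rad) and "tvec" (3), from world to camera coordinates, as OpenCV has them. Camera axes: x right, y down, z forward; pixel columns grow to the right and rows downward; lengths in m; the calibration is good to about 2 mm. A picture is of the moment at which its call begins.
- hand_in(): hands the job in; it is judged then, once.
The state is a dict: "time_s": time; "qpos": joint angles; "joint_vel": joint speeds; "tau": joint torques, N m; "ee_pos": TCP position; "eef_rot": TCP orientation; "force": force on the tool from outside, world axes, zero at the start; "moment": the same for the moment, N m; "grip_width": finger opening in m; "grip_force": force on a finger pad.
Only numpy, scipy, OpenCV 4.12 (cv2) and the standard library are available. Lean on these libraries where they do the work, as an engineer would, in place of code of your own. Each camera call takes 0.05 s, during which the arm holds its last target. There are 200 camera calls.

## Task

The four empty paint jars are washed and dry: pick the four loose screw lids out of the clutter and put each one back on the jar of its own colour, set down over the neck so that it sits fully on and level (no need to screw it), with every jar left standing on the table. Do not knock any jar over, and leave the brush pot and the white bottle standing where they are.

Things in the scene. Friction and masses are not known exactly. Their poses are not given: they have to be found in the camera images.
- lid_blue: The blue screw lid (wide): a round plastic cap 60 mm across and 20 mm high with a ribbed side, lying open side down on the table; hollow below, inside 55 mm across and 17 mm deep, so it sits loosely over a 43 mm neck. Weighs about 30 g. Origin at the centre of its lower edge, z up through its flat top; round, its yaw means nothing.
- jar_blue: The open blue jar: a loose empty plastic jar standing upright on the table, blue body 68 mm across and 44 mm high, a short sloping blue shoulder, then a white round open neck 43 mm across and 22 mm tall; the mouth is 72 mm above its foot. Weighs about 260 g. Origin at the centre of its underside, z up along its axis; round, its yaw means nothing. With its lid fully on, the lid's lower edge is 55 mm above the jar's foot and the lid's top 75 mm.
- lid_yellow: The yellow screw lid (wide): a round plastic cap 60 mm across and 20 mm high with a ribbed side, lying open side down on the table; hollow below, inside 55 mm across and 17 mm deep, so it sits loosely over a 43 mm neck. Weighs about 30 g. Origin at the centre of its lower edge, z up through its flat top; round, its yaw means nothing.
- jar_yellow: The open yellow jar: a loose empty plastic jar standing upright on the table, yellow body 68 mm across and 44 mm high, a short sloping yellow shoulder, then a white round open neck 43 mm across and 22 mm tall; the mouth is 72 mm above its foot. Weighs about 260 g. Origin at the centre of its underside, z up along its axis; round, its yaw means nothing. With its lid fully on, the lid's lower edge is 55 mm above the jar's foot and the lid's top 75 mm.
- lid_red: The red screw lid (narrow): a round plastic cap 49 mm across and 20 mm high with a ribbed side, lying open side down on the table; hollow below, inside 44 mm across and 17 mm deep, so it sits loosely over a 33 mm neck. Weighs about 22 g. Origin at the centre of its lower edge, z up through its flat top; round, its yaw means nothing.
- jar_red: The open red jar: a loose empty plastic jar standing upright on the table, red body 54 mm across and 33 mm high, a short sloping red shoulder, then a white round open neck 33 mm across and 21 mm tall; the mouth is 60 mm above its foot. Weighs about 160 g. Origin at the centre of its underside, z up along its axis; round, its yaw means nothing. With its lid fully on, the lid's lower edge is 43 mm above the jar's foot and the lid's top 63 mm.
- lid_green: The green screw lid (narrow): a round plastic cap 49 mm across and 20 mm high with a ribbed side, lying open side down on the table; hollow below, inside 44 mm across and 17 mm deep, so it sits loosely over a 33 mm neck. Weighs about 22 g. Origin at the centre of its lower edge, z up through its flat top; round, its yaw means nothing.
- jar_green: The open green jar: a loose empty plastic jar standing upright on the table, green body 54 mm across and 33 mm high, a short sloping green shoulder, then a white round open neck 33 mm across and 21 mm tall; the mouth is 60 mm above its foot. Weighs about 160 g. Origin at the centre of its underside, z up along its axis; round, its yaw means nothing. With its lid fully on, the lid's lower edge is 43 mm above the jar's foot and the lid's top 63 mm.
- brush_pot: Bystander: steel tin 80 mm across and 105 mm high full of brushes that stand up to 215 mm, loose, near the left far part of the work area. Origin at the centre of its underside.
- gesso_bottle: Bystander: closed white bottle 58 mm across and 150 mm high, loose, beyond the jars in the middle. Origin at the centre of its underside.
Things that resemble listed ones, but are neither listed nor needed, are in the scene too. Leave any pink look-alike of the jar_yellow alone. Of the things that look like the lid_blue, take the one that is farthest to the robot's right at the start.

How it is judged:
At the end, for the whole second after the job is handed in: Each lid sits on the jar of its own colour: lid axis within 11 mm of the jar's axis, lower edge within 4 mm of its fully-on height on the jar, lid and jar upright within 0.1 rad, the jar standing on the table, all at rest (horizontal distance between lid_blue and jar_blue below 0.011 m and z of lid_blue in the frame of jar_blue between 0.051 and 0.059 m and angle between each of lid_blue, jar_blue, lid_yellow, jar_yellow, lid_red, jar_red, lid_green, jar_green's own z axis and vertical below 0.1 rad and height (world z) of each of jar_blue, jar_yellow, jar_red, jar_green below 0.01 m and linear speed of each of lid_blue, jar_blue, lid_yellow, jar_yellow, lid_red, jar_red, lid_green, jar_green below 0.02 m/s and horizontal distance between lid_yellow and jar_yellow below 0.011 m and z of lid_yellow in the frame of jar_yellow between 0.051 and 0.059 m and horizontal distance between lid_red and jar_red below 0.011 m and z of lid_red in the frame of jar_red between 0.039 and 0.047 m and horizontal distance between lid_green and jar_green below 0.011 m and z of lid_green in the frame of jar_green between 0.039 and 0.047 m); the robot touches nothing.
It fails at once if a jar, the brush pot or the white bottle is knocked over (tilted more than 0.5 rad) (angle between any of jar_blue, jar_yellow, jar_red, jar_green, brush_pot, gesso_bottle's own z axis and vertical above 0.5 rad).
It fails at once if the brush pot or the white bottle is shifted more than 30 mm (distance of any of brush_pot, gesso_bottle from where it was at the start of the episode above 0.03 m).
It also fails if it takes over 90 s, if anything falls off the work surface, if the arm or the gripper's body presses on something with over 40 N, if the wrist force passes 120 N, or if a joint passes its speed limit or range.

## Working session

There is one attempt and no reset: what is moved stays moved. The work goes in short steps, Python scripts to look and compute and a tool call to move; the robot and the scene stay as the last step left them, time stands still between calls to the robot, and variables do not carry over. Pictures are saved under pics/ and viewed, at most 14 in all, crops included, and the job is handed in when it is done.

Besides the shell and the picture viewer there is one more tool, called after ">>>" as name(argument=value, ...) on one line, values as JSON. send_rows: Moves the arm, as the interface text tells. Its arguments: {"type":"object","properties":{"rows":{"type":"array"},"force":{"type":"number"}},"required":["rows"]}

```bash
mkdir -p pics
cat > h.py <<'E'
from station import *
import numpy as np, cv2
def P(c):
    R=cv2.Rodrigues(np.array(c["rvec"],float))[0]; return np.array(c["camera_matrix"]),R,np.array(c["tvec"],float).ravel()
def cloud(c):
    K,R,t=P(c); z=c["z_map"]; v,u=np.mgrid[:z.shape[0],:z.shape[1]]
    p=np.stack([(u-K[0,2])/K[0,0]*z,(v-K[1,2])/K[1,1]*z,z],-1)
    w=(p-t)@R; w[z==0]=np.nan; return w
def ray(c,u,v,h):
    K,R,t=P(c); d=R.T@np.linalg.inv(K)@[u,v,1]; o=-R.T@t; return o+d*(h-o[2])/d[2]
def save(c,n): cv2.imwrite(f"pics/{n}.png",cv2.cvtColor(c["frame"],cv2.COLOR_RGB2BGR))
E
python3 - <<'E'
from h import *
o=get_obs(); print(o)
for n in("top","scene"):
    c=camera(n); save(c,n+"0"); print(n,-P(c)[1].T@P(c)[2], c["camera_matrix"][0,0])
    np.save(n+"0.npy",c,allow_pickle=True)
E
```

```text
{'time_s': 0.0, 'qpos': array([ 1.15840994e+00,  3.00514473e-01,  1.52155802e+00, -2.49268537e-06,
        1.32071297e+00, -6.65930089e-02]), 'joint_vel': array([-9.37060543e-04, -5.70871797e-05,  1.54528432e-03, -1.28626739e-04,
       -5.36480441e-04,  6.13015094e-04]), 'tau': array([ 1.93342086e-03, -5.31806266e+01, -3.52736843e+01,  7.09448196e-02,
        2.43466313e-02, -1.05026754e-04]), 'ee_pos': array([0.18631499, 0.5172072 , 0.2048723 ]), 'eef_rot': array([-3.14040233e+00, -7.69650716e-05,  2.79579985e+00]), 'force': array([ 0.77735481,  0.38050132, -0.46097862]), 'moment': array([0.00409085, 0.01047203, 0.0106456 ]), 'grip_force': 0.0, 'grip_width': 0.09429575426762171}
top [0.48117873 0.07347361 1.07948435] 374.3153122992793
scene [1.110952   0.18747789 0.76448402] 360.7450101024376
```

View pics/top0.png

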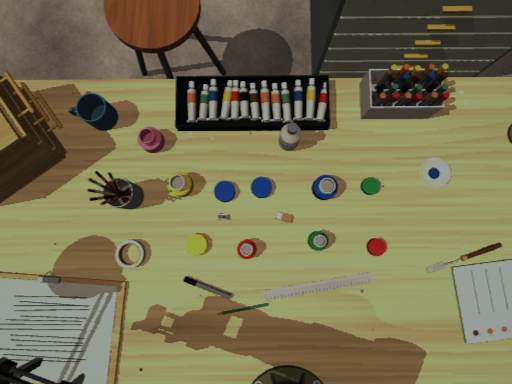

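View pics/scene0.png

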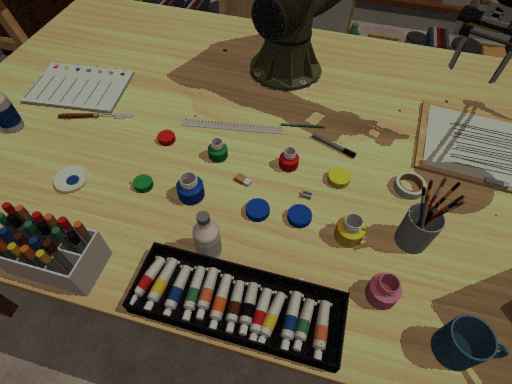

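The top view shows two blue lids (225,191) and (261,187), and the right-hand one is mine. The other lids are yellow (196,244), red (376,246) and green (370,186). The jars are yellow (180,184), blue (325,187), red (247,249) and green (318,240). The brush pot is at (122,193) and the bottle at (290,136).

Run:
```python
from h import *
c=np.load("top0.npy",allow_pickle=True).item(); s=np.load("scene0.npy",allow_pickle=True).item()
J=dict(lb=(261,187,.02),lb2=(225,191,.02),ly=(196,244,.02),lr=(376,246,.02),lg=(370,186,.02),jy=(180,184,.072),jb=(325,187,.072),jr=(247,249,.06),jg=(318,240,.06),pot=(122,193,.105),bot=(290,136,.15))
w=cloud(c); hsv=cv2.cvtColor(c["frame"],cv2.COLOR_RGB2HSV)
for k,(u,v,h) in J.items():
    win=w[v-16:v+17,u-16:u+17]; 
    lo,hi=(h-.008,h+.006) 
    m=(win[...,2]>lo)&(win[...,2]<hi); q=win[m]
    yy,xx=np.nonzero(m)
    if len(q)==0: print(k,"none",np.nanmax(win[...,2])); continue
    (cu,cv),r=cv2.minEnclosingCircle(np.stack([xx,yy],1).astype(np.float32)); p=ray(c,u-16+cu,v-16+cv,h)
    b=q[:,:2].min(0),q[:,:2].max(0)
    print(k,len(q),"mean",q.mean(0).round(4),"boxc",((b[0]+b[1])/2).round(4),"size",(b[1]-b[0]).round(3),"circ",p.round(4),round(r*2*(1.079-h)/374,3))
# scene: colour lids
crop=cv2.resize(cv2.cvtColor(c["frame"],cv2.COLOR_RGB2BGR)[150:280,150:400],(800,416),interpolation=cv2.INTER_CUBIC)
cv2.imwrite("pics/crop.png",crop)
```

```text
lb 351 mean [0.6141 0.0669 0.02  ] boxc [0.6135 0.0672] size [0.058 0.06 ] circ [0.6144 0.0672 0.02  ] 0.06
lb2 350 mean [0.6031 0.1722 0.0201] boxc [0.6031 0.1715] size [0.058 0.057] circ [0.6029 0.1722 0.02  ] 0.06
ly 366 mean [0.4536 0.2498 0.0203] boxc [0.4536 0.2504] size [0.056 0.059] circ [0.4538 0.2497 0.02  ] 0.062
lr 258 mean [ 0.4426 -0.2544  0.0202] boxc [ 0.4427 -0.2549] size [0.047 0.047] circ [ 0.4431 -0.2549  0.02  ] 0.052
lg 240 mean [ 0.6163 -0.2448  0.02  ] boxc [ 0.6168 -0.2447] size [0.047 0.047] circ [ 0.6158 -0.2445  0.02  ] 0.05
jy 76 mean [0.6232 0.2958 0.0708] boxc [0.6228 0.2959] size [0.044 0.042] circ [0.6224 0.2954 0.072 ] 0.044
jb 76 mean [ 0.6099 -0.1119  0.0705] boxc [ 0.6114 -0.1119] size [0.044 0.041] circ [ 0.6104 -0.1113  0.072 ] 0.044
jr 54 mean [0.4402 0.1086 0.0597] boxc [0.4402 0.108 ] size [0.032 0.033] circ [0.4402 0.1088 0.06  ] 0.035
jg 56 mean [ 0.462  -0.0897  0.0587] boxc [ 0.4627 -0.0901] size [0.032 0.033] circ [ 0.462  -0.0895  0.06  ] 0.035
pot 145 mean [0.5918 0.4336 0.104 ] boxc [0.5925 0.4396] size [0.079 0.071] circ [0.5911 0.4419 0.105 ] 0.081
bot 93 mean [ 0.7502 -0.0132  0.1497] boxc [ 0.751  -0.0135] size [0.027 0.026] circ [ 0.75   -0.0129  0.15  ] 0.027
```

View pics/crop.png

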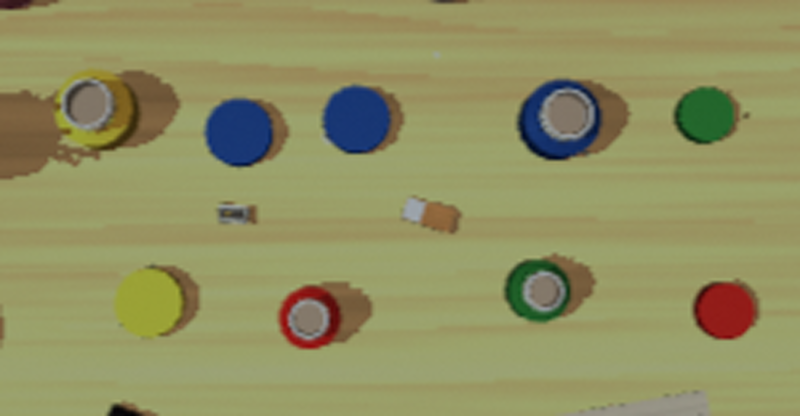

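>>> send_rows(rows=[{"roll": 7.02, "jaw": -1}, {"roll": 7.02}, {"roll": 7.02}, {"roll": 7.02}, {"roll": 7.02}, {"roll": 7.02}, {"roll": 7.02}, {"roll": 7.02}, {"roll": 7.02}, {"roll": 7.02}, {}, {}], force=12)

```text
invalid input at $.rows[0]: expected keys dx, dy, dz, roll, jaw
```

>>> send_rows(rows=[{"dx": -22, "dy": 22}, {"dx": -22, "dy": 22}, {"dx": -22, "dy": 22}, {"dx": -22, "dy": 22}, {"dx": -22, "dy": 22}, {"dx": -22, "dy": 22}, {"dx": -22, "dy": 22}, {"dx": -22, "dy": 22}, {"dx": -22, "dy": 22}, {"dx": -22, "dy": 22}, {"dx": -22, "dy": 22}, {"dx": -22, "dy": 22}])

```text
invalid input at $.rows[0]: expected keys dx, dy, dz, roll, jaw
```

>>> send_rows(rows=[{"dx": -3, "dy": 4, "dz": 20}, {"dz": 30}, {"dz": 30}, {"dz": 30}, {"dz": 10}, {}, {}])

```text
invalid input at $.rows[0]: expected keys dx, dy, dz, roll, jaw
```

>>> send_rows(rows=[{"dx": 0, "dy": 0, "dz": 0, "roll": 7.02, "jaw": -1}, {"dx": 0, "dy": 0, "dz": 0, "roll": 7.02, "jaw": -1}, {"dx": 0, "dy": 0, "dz": 0, "roll": 7.02, "jaw": -1}, {"dx": 0, "dy": 0, "dz": 0, "roll": 7.02, "jaw": -1}, {"dx": 0, "dy": 0, "dz": 0, "roll": 7.02, "jaw": -1}, {"dx": 0, "dy": 0, "dz": 0, "roll": 7.02, "jaw": -1}, {"dx": 0, "dy": 0, "dz": 0, "roll": 7.02, "jaw": -1}, {"dx": 0, "dy": 0, "dz": 0, "roll": 7.02, "jaw": -1}, {"dx": 0, "dy": 0, "dz": 0, "roll": 7.02, "jaw": -1}, {"dx": 0, "dy": 0, "dz": 0, "roll": 7.02, "jaw": -1}, {"dx": 0, "dy": 0, "dz": 0, "roll": 0, "jaw": -1}, {"dx": 0, "dy": 0, "dz": 0, "roll": 0, "jaw": -1}], force=12)

```text
time_s: 1.1
ee_pos: [0.1864, 0.5173, 0.2052]
eef_rot: [-3.141, 0.0, 1.574]
force: [0.1, -0.4, -0.4]
grip_width: 0.0941
grip_force: 0.0
```

>>> send_rows(rows=[{"dx": -22, "dy": 22, "dz": 0, "roll": 0, "jaw": -1}, {"dx": -22, "dy": 22, "dz": 0, "roll": 0, "jaw": -1}, {"dx": -22, "dy": 22, "dz": 0, "roll": 0, "jaw": -1}, {"dx": -22, "dy": 22, "dz": 0, "roll": 0, "jaw": -1}, {"dx": -22, "dy": 22, "dz": 0, "roll": 0, "jaw": -1}, {"dx": -22, "dy": 22, "dz": 0, "roll": 0, "jaw": -1}, {"dx": -22, "dy": 22, "dz": 0, "roll": 0, "jaw": -1}, {"dx": -22, "dy": 22, "dz": 0, "roll": 0, "jaw": -1}, {"dx": -22, "dy": 22, "dz": 0, "roll": 0, "jaw": -1}, {"dx": -22, "dy": 22, "dz": 0, "roll": 0, "jaw": -1}, {"dx": -22, "dy": 22, "dz": 0, "roll": 0, "jaw": -1}, {"dx": -22, "dy": 22, "dz": 0, "roll": 0, "jaw": -1}])

```text
time_s: 2.1
ee_pos: [0.4512, 0.2521, 0.2055]
eef_rot: [-3.142, -0.0, 1.575]
force: [-0.3, 1.0, 1.1]
grip_width: 0.094
grip_force: 0.0
```

>>> send_rows(rows=[{"dx": -3, "dy": 4, "dz": 20, "roll": 0, "jaw": -0.8}, {"dx": 0, "dy": 0, "dz": 30, "roll": 0, "jaw": -0.8}, {"dx": 0, "dy": 0, "dz": 30, "roll": 0, "jaw": -0.8}, {"dx": 0, "dy": 0, "dz": 30, "roll": 0, "jaw": -0.8}, {"dx": 0, "dy": 0, "dz": 20, "roll": 0, "jaw": -0.8}, {"dx": 0, "dy": 0, "dz": 0, "roll": 0, "jaw": -0.8}, {"dx": 0, "dy": 0, "dz": 0, "roll": 0, "jaw": -0.8}, {"dx": 0, "dy": 0, "dz": 0, "roll": 0, "jaw": -0.8}])

```text
time_s: 2.77
ee_pos: [0.455, 0.2507, 0.0769]
eef_rot: [3.14, -0.001, 1.572]
force: [0.4, -0.4, 0.2]
grip_width: 0.0851
grip_force: 0.0
```

>>> send_rows(rows=[{"dx": 0, "dy": -1, "dz": 30, "roll": 0, "jaw": -0.8}, {"dx": 0, "dy": 0, "dz": 25, "roll": 0, "jaw": -0.8}, {"dx": 0, "dy": 0, "dz": 18, "roll": 0, "jaw": -0.8}, {"dx": 0, "dy": 0, "dz": 0, "roll": 0, "jaw": -0.8}, {"dx": 0, "dy": 0, "dz": 0, "roll": 0, "jaw": 1}, {"dx": 0, "dy": 0, "dz": 0, "roll": 0, "jaw": 1}, {"dx": 0, "dy": 0, "dz": 0, "roll": 0, "jaw": 1}, {"dx": 0, "dy": 0, "dz": 0, "roll": 0, "jaw": 1}, {"dx": 0, "dy": 0, "dz": 0, "roll": 0, "jaw": 1}, {"dx": 0, "dy": 0, "dz": 0, "roll": 0, "jaw": 1}, {"dx": 0, "dy": 0, "dz": 0, "roll": 0, "jaw": 1}], force=12)

```text
time_s: 3.68
ee_pos: [0.4539, 0.2506, 0.0035]
eef_rot: [3.14, -0.001, 1.571]
force: [-0.8, -0.7, 7.2]
grip_width: 0.0601
grip_force: 12.0
```

>>> send_rows(rows=[{"dx": 0, "dy": 0, "dz": -15, "roll": 0, "jaw": 1}, {"dx": 0, "dy": 0, "dz": -30, "roll": 0, "jaw": 1}, {"dx": 0, "dy": 0, "dz": -35, "roll": 0, "jaw": 1}, {"dx": 0, "dy": 0, "dz": -30, "roll": 0, "jaw": 1}, {"dx": 5, "dy": 20, "dz": 0, "roll": 0, "jaw": 1}, {"dx": 8, "dy": 30, "dz": 0, "roll": 0, "jaw": 1}, {"dx": 8, "dy": 30, "dz": 0, "roll": 0, "jaw": 1}, {"dx": 8, "dy": 30, "dz": 0, "roll": 0, "jaw": 1}, {"dx": 8, "dy": 30, "dz": 0, "roll": 0, "jaw": 1}, {"dx": 8, "dy": 29, "dz": 0, "roll": 0, "jaw": 1}, {"dx": 0, "dy": 0, "dz": 0, "roll": 0, "jaw": 1}, {"dx": 0, "dy": 0, "dz": 0, "roll": 0, "jaw": 1}])

```text
time_s: 4.68
ee_pos: [0.6227, 0.2952, 0.1114]
eef_rot: [-3.14, 0.0, 1.57]
force: [0.3, -0.6, -1.4]
grip_width: 0.0601
grip_force: 12.0
```

Run:
```python
from h import *
o=get_obs(); print(o["ee_pos"],o["force"],o["grip_width"])
c=camera("wrist"); save(c,"w1"); t=camera("scene"); w=cloud(t); w2=cloud(c)
im=np.hstack([c["frame"][:, :],t["frame"]]); im=cv2.resize(im,(800,300)); cv2.imwrite("pics/w1s.png",im[...,::-1])
hsv=cv2.cvtColor(t["frame"],cv2.COLOR_RGB2HSV); m=cv2.inRange(hsv,(22,130,100),(34,255,255))>0
m&=(w[...,2]>.085)&(w[...,2]<.14)&(np.abs(w[...,0]-.62)<.06)&(np.abs(w[...,1]-.29)<.06)
q=w[m]; print(len(q),q.min(0),q.max(0),q.mean(0)) if len(q) else print("no")
```

```text
[0.62267204 0.29522582 0.11137767] [ 0.30206082 -0.5908521  -1.37815736] 0.06009786210743946
99 [0.60584418 0.26512579 0.10728734] [0.64993006 0.32166766 0.13108628] [0.63117814 0.2814075  0.12573639]
```

View pics/w1s.png

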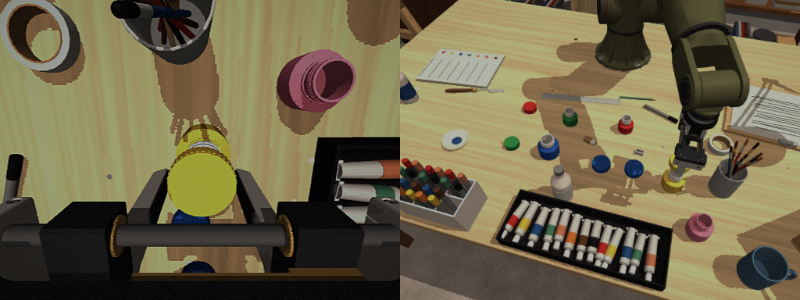

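The wrist view (left half) shows the yellow lid held level between the fingers over the yellow jar. The brush pot and pink jar are well clear. I'll lower it now.

>>> send_rows(rows=[{"dx": 0, "dy": 0, "dz": 15, "roll": 0, "jaw": 1}, {"dx": 0, "dy": 0, "dz": 12, "roll": 0, "jaw": 1}, {"dx": 0, "dy": 0, "dz": 10, "roll": 0, "jaw": 1}, {"dx": 0, "dy": 0, "dz": 8, "roll": 0, "jaw": 1}, {"dx": 0, "dy": 0, "dz": 5, "roll": 0, "jaw": 1}, {"dx": 0, "dy": 0, "dz": 2, "roll": 0, "jaw": 1}, {"dx": 0, "dy": 0, "dz": 0, "roll": 0, "jaw": 1}, {"dx": 0, "dy": 0, "dz": 0, "roll": 0, "jaw": 1}])

```text
time_s: 5.45
ee_pos: [0.6226, 0.2954, 0.0609]
eef_rot: [3.141, -0.0, 1.571]
force: [0.2, -0.9, -0.3]
grip_width: 0.0601
grip_force: 12.0
```

>>> send_rows(rows=[{"dx": 0, "dy": 0, "dz": 1.5, "roll": 0, "jaw": 1}, {"dx": 0, "dy": 0, "dz": 0, "roll": 0, "jaw": -0.7}, {"dx": 0, "dy": 0, "dz": 0, "roll": 0, "jaw": -0.7}, {"dx": 0, "dy": 0, "dz": 0, "roll": 0, "jaw": -0.7}, {"dx": 0, "dy": 0, "dz": 0, "roll": 0, "jaw": -0.7}, {"dx": 0, "dy": 0, "dz": 0, "roll": 0, "jaw": -0.7}, {"dx": 0, "dy": 0, "dz": -10, "roll": 0, "jaw": -0.7}, {"dx": 0, "dy": 0, "dz": -25, "roll": 0, "jaw": -0.7}, {"dx": 0, "dy": 0, "dz": -30, "roll": 0, "jaw": -0.8}, {"dx": 0, "dy": 0, "dz": -15, "roll": 0, "jaw": -0.8}, {"dx": 0, "dy": 0, "dz": 0, "roll": 0, "jaw": -0.8}])

```text
time_s: 6.37
ee_pos: [0.6238, 0.296, 0.1444]
eef_rot: [3.135, -0.003, 1.571]
force: [-0.1, -0.1, -0.1]
grip_width: 0.0848
grip_force: 0.0
```

>>> send_rows(rows=[{"dx": -28, "dy": -2, "dz": 0, "roll": 0, "jaw": -0.8}, {"dx": -30, "dy": -2, "dz": 0, "roll": 0, "jaw": -0.8}, {"dx": -30, "dy": -2, "dz": 0, "roll": 0, "jaw": -0.8}, {"dx": -30, "dy": -2, "dz": 0, "roll": 0, "jaw": -0.8}, {"dx": -30, "dy": -1, "dz": 0, "roll": 0, "jaw": -0.8}, {"dx": -30, "dy": 0, "dz": 0, "roll": 0, "jaw": -0.8}, {"dx": -30, "dy": 0, "dz": 0, "roll": 0, "jaw": -0.8}, {"dx": -20, "dy": 0, "dz": 20, "roll": 0, "jaw": -0.8}, {"dx": 0, "dy": 0, "dz": 30, "roll": 0, "jaw": -0.8}, {"dx": 0, "dy": 0, "dz": 0, "roll": 0, "jaw": -0.8}, {"dx": 0, "dy": 0, "dz": 0, "roll": 0, "jaw": -0.8}])

```text
time_s: 7.28
ee_pos: [0.6125, 0.0674, 0.0881]
eef_rot: [-3.138, 0.0, 1.57]
force: [0.2, -0.0, 0.5]
grip_width: 0.0846
grip_force: 0.0
```

```bash
cat >> h.py <<'E'
def chk(k,c=None):
    J=dict(jy=(.6228,.2956,.075),jb=(.6108,-.1115,.075),jr=(.4402,.1086,.063),jg=(.4622,-.0897,.063),lb=(.614,.067,.02),lr=(.4429,-.2547,.02),lg=(.6163,-.2446,.02))
    c=c or camera("top"); w=cloud(c); x,y,h=J[k]; m=(np.hypot(w[...,0]-x,w[...,1]-y)<.045)&(abs(w[...,2]-h)<.008); q=w[m]
    if not len(q): print(k,"none"); return c
    A=np.c_[q[:,:2],np.ones(len(q))]; f=np.linalg.lstsq(A,q[:,2],rcond=None)[0]
    b=(q.min(0)+q.max(0))/2; print(k,len(q),"mean",q.mean(0).round(4),"box",b.round(4),"size",np.ptp(q,0).round(3),"slope",f[:2].round(3)); return c
E
python3 - <<'E'
from h import *
print(get_obs()["ee_pos"]); c=chk("jy"); chk("lb",c)
E
```

```text
[0.61251881 0.0674006  0.088072  ]
jy 392 mean [0.6207 0.2944 0.0748] box [0.6204 0.2945 0.0737] size [0.058 0.059 0.012] slope [0.01  0.001]
lb none
```

>>> send_rows(rows=[{"dx": 0, "dy": 1, "dz": 30, "roll": 0, "jaw": -0.8}, {"dx": 0, "dy": 0, "dz": 30, "roll": 0, "jaw": -0.8}, {"dx": 0, "dy": 0, "dz": 18, "roll": 0, "jaw": -0.8}, {"dx": 0, "dy": 0, "dz": 6, "roll": 0, "jaw": -0.8}, {"dx": 0, "dy": 0, "dz": 0, "roll": 0, "jaw": 1}, {"dx": 0, "dy": 0, "dz": 0, "roll": 0, "jaw": 1}, {"dx": 0, "dy": 0, "dz": 0, "roll": 0, "jaw": 1}, {"dx": 0, "dy": 0, "dz": 0, "roll": 0, "jaw": 1}, {"dx": 0, "dy": 0, "dz": 0, "roll": 0, "jaw": 1}, {"dx": 0, "dy": 0, "dz": 0, "roll": 0, "jaw": 1}, {"dx": 0, "dy": 0, "dz": 0, "roll": 0, "jaw": 1}], force=12)

```text
time_s: 8.25
ee_pos: [0.6153, 0.0675, 0.0067]
eef_rot: [3.139, -0.0, 1.571]
force: [-0.7, 0.6, 8.6]
grip_width: 0.0604
grip_force: 12.0
```

>>> send_rows(rows=[{"dx": 0, "dy": 0, "dz": -15, "roll": 0, "jaw": 1}, {"dx": 0, "dy": 0, "dz": -30, "roll": 0, "jaw": 1}, {"dx": 0, "dy": 0, "dz": -35, "roll": 0, "jaw": 1}, {"dx": 0, "dy": 0, "dz": -30, "roll": 0, "jaw": 1}, {"dx": -20, "dy": 0, "dz": 0, "roll": 0, "jaw": 1}, {"dx": -30, "dy": 0, "dz": 0, "roll": 0, "jaw": 1}, {"dx": -35, "dy": -1, "dz": 0, "roll": 0, "jaw": 1}, {"dx": -35, "dy": -1, "dz": 0, "roll": 0, "jaw": 1}, {"dx": -35, "dy": -1, "dz": 0, "roll": 0, "jaw": 1}, {"dx": -24, "dy": 0, "dz": 0, "roll": 0, "jaw": 1}, {"dx": 0, "dy": 0, "dz": 0, "roll": 0, "jaw": 1}, {"dx": 0, "dy": 0, "dz": 0, "roll": 0, "jaw": 1}])

```text
time_s: 9.25
ee_pos: [0.6112, -0.1126, 0.1154]
eef_rot: [3.141, 0.0, 1.568]
force: [0.3, 1.3, -0.3]
grip_width: 0.0606
grip_force: 12.0
```

Run:
```python
from h import *
c=camera("wrist"); s=camera("scene"); 
for n,t in(("w",c),("s",s)):
    w=cloud(t); hsv=cv2.cvtColor(t["frame"],cv2.COLOR_RGB2HSV); m=cv2.inRange(hsv,(105,120,40),(128,255,255))>0
    m&=(w[...,2]>.085)&(w[...,2]<.15)&(np.abs(w[...,0]-.61)<.06)&(np.abs(w[...,1]+.11)<.06)
    q=w[m]; print(n,len(q)); 
    if len(q)>20:
        print(q.min(0).round(4),q.max(0).round(4)); print(np.percentile(q[:,2],[5,25,50,75,95]).round(4))
        top=q[q[:,2]>np.percentile(q[:,2],95)-.006]; f=np.linalg.lstsq(np.c_[top[:,:2],np.ones(len(top))],top[:,2],rcond=None)[0]; print("top",len(top),top.mean(0).round(4),f.round(3))
im=np.hstack([c["frame"],s["frame"][80:272,64:320].repeat(2,0).repeat(2,1)]); cv2.imwrite("pics/w2s.png",cv2.resize(im,(800,300))[...,::-1])
```

```text
w 5995
[ 0.5811 -0.1436  0.1088] [ 0.6412 -0.0828  0.1307]
[0.1241 0.1281 0.1286 0.129  0.1296]
top 5715 [ 0.6111 -0.1116  0.1285] [-0.002 -0.01   0.128]
s 306
[ 0.5789 -0.1308  0.1102] [ 0.6381 -0.0811  0.1317]
[0.1159 0.1273 0.1287 0.1297 0.1305]
top 253 [ 0.608  -0.1024  0.129 ] [-0.003 -0.017  0.129]
```

View pics/w2s.png

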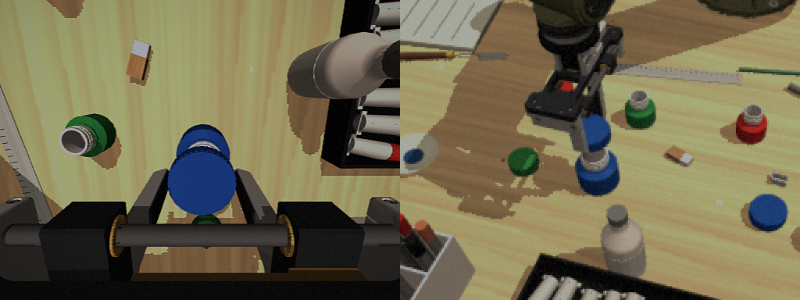

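The blue lid is level above the blue jar. Its top is at 0.1285 and its centre agrees with the jar to about 1–2 mm.

>>> send_rows(rows=[{"dx": 0, "dy": 0, "dz": 15, "roll": 0, "jaw": 1}, {"dx": 0, "dy": 0, "dz": 12, "roll": 0, "jaw": 1}, {"dx": 0, "dy": 0, "dz": 10, "roll": 0, "jaw": 1}, {"dx": 0, "dy": 0, "dz": 8, "roll": 0, "jaw": 1}, {"dx": 0, "dy": 0, "dz": 5, "roll": 0, "jaw": 1}, {"dx": 0, "dy": 0, "dz": 3, "roll": 0, "jaw": 1}, {"dx": 0, "dy": 0, "dz": 0, "roll": 0, "jaw": 1}, {"dx": 0, "dy": 0, "dz": 0, "roll": 0, "jaw": 1}])

```text
time_s: 10.02
ee_pos: [0.6115, -0.1116, 0.0621]
eef_rot: [3.141, 0.0, 1.571]
force: [0.4, -0.3, -0.7]
grip_width: 0.0601
grip_force: 12.0
```

>>> send_rows(rows=[{"dx": 0, "dy": 0, "dz": 0, "roll": 0, "jaw": -0.7}, {"dx": 0, "dy": 0, "dz": 0, "roll": 0, "jaw": -0.7}, {"dx": 0, "dy": 0, "dz": 0, "roll": 0, "jaw": -0.7}, {"dx": 0, "dy": 0, "dz": 0, "roll": 0, "jaw": -0.7}, {"dx": 0, "dy": 0, "dz": 0, "roll": 0, "jaw": -0.7}, {"dx": 0, "dy": 0, "dz": -10, "roll": 0, "jaw": -0.7}, {"dx": 0, "dy": 0, "dz": -25, "roll": 0, "jaw": -0.7}, {"dx": 0, "dy": 0, "dz": -30, "roll": 0, "jaw": -0.6}, {"dx": 0, "dy": 0, "dz": -5, "roll": 0, "jaw": -0.6}, {"dx": 0, "dy": 0, "dz": 0, "roll": 0, "jaw": -0.6}])

```text
time_s: 10.85
ee_pos: [0.6123, -0.1119, 0.1349]
eef_rot: [3.137, 0.001, 1.571]
force: [-0.9, 0.2, -0.3]
grip_width: 0.0755
grip_force: 0.0
```

>>> send_rows(rows=[{"dx": -23, "dy": 1, "dz": 0, "roll": 0, "jaw": -0.6}, {"dx": -30, "dy": 1, "dz": 0, "roll": 0, "jaw": -0.6}, {"dx": -30, "dy": 1, "dz": 0, "roll": 0, "jaw": -0.6}, {"dx": -30, "dy": 1, "dz": 0, "roll": 0, "jaw": -0.6}, {"dx": -20, "dy": 1, "dz": 20, "roll": 0, "jaw": -0.6}, {"dx": 0, "dy": 0, "dz": 30, "roll": 0, "jaw": -0.6}, {"dx": 0, "dy": 0, "dz": 0, "roll": 0, "jaw": -0.6}, {"dx": 0, "dy": 0, "dz": 0, "roll": 0, "jaw": -0.6}])

```text
time_s: 11.52
ee_pos: [0.6152, -0.244, 0.0801]
eef_rot: [-3.138, -0.002, 1.57]
force: [1.2, 1.1, 0.2]
grip_width: 0.075
grip_force: 0.0
```

Run:
```python
from h import *
print(get_obs()["ee_pos"]); c=chk("jb"); chk("jy",c);chk("jg",c); chk("lr",c)
```

```text
[ 0.61518486 -0.24404474  0.08013027]
jb 389 mean [ 0.6092 -0.1113  0.075 ] box [ 0.6096 -0.1116  0.075 ] size [0.059 0.058 0.014] slope [ 0.004 -0.017]
jy 393 mean [0.6205 0.2943 0.0749] box [0.6206 0.2942 0.0741] size [0.058 0.059 0.012] slope [-0.002  0.013]
jg 48 mean [ 0.4612 -0.0911  0.0597] box [ 0.4614 -0.0911  0.0608] size [0.03  0.031 0.011] slope [-0.001  0.018]
lr none
```

>>> send_rows(rows=[{"dx": 0, "dy": 1, "dz": 30, "roll": 0, "jaw": -0.6}, {"dx": 0, "dy": 0, "dz": 25, "roll": 0, "jaw": -0.6}, {"dx": 0, "dy": 0, "dz": 15, "roll": 0, "jaw": -0.6}, {"dx": 0, "dy": 0, "dz": 5, "roll": 0, "jaw": -0.6}, {"dx": 0, "dy": 0, "dz": 0, "roll": 0, "jaw": -0.6}, {"dx": 0, "dy": 0, "dz": 0, "roll": 0, "jaw": 1}, {"dx": 0, "dy": 0, "dz": 0, "roll": 0, "jaw": 1}, {"dx": 0, "dy": 0, "dz": 0, "roll": 0, "jaw": 1}, {"dx": 0, "dy": 0, "dz": 0, "roll": 0, "jaw": 1}, {"dx": 0, "dy": 0, "dz": 0, "roll": 0, "jaw": 1}, {"dx": 0, "dy": 0, "dz": 0, "roll": 0, "jaw": 1}, {"dx": 0, "dy": 0, "dz": 0, "roll": 0, "jaw": 1}], force=12)

```text
time_s: 12.57
ee_pos: [0.6176, -0.2448, 0.0078]
eef_rot: [3.141, 0.0, 1.571]
force: [-0.9, 0.3, 6.4]
grip_width: 0.0484
grip_force: 12.0
```

>>> send_rows(rows=[{"dx": 0, "dy": 0, "dz": -15, "roll": 0, "jaw": 1}, {"dx": 0, "dy": 0, "dz": -30, "roll": 0, "jaw": 1}, {"dx": 0, "dy": 0, "dz": -35, "roll": 0, "jaw": 1}, {"dx": 0, "dy": 0, "dz": -30, "roll": 0, "jaw": 1}, {"dx": 15, "dy": -15, "dz": 0, "roll": 0, "jaw": 1}, {"dx": 25, "dy": -25, "dz": 0, "roll": 0, "jaw": 1}, {"dx": 25, "dy": -25, "dz": 0, "roll": 0, "jaw": 1}, {"dx": 25, "dy": -25, "dz": 0, "roll": 0, "jaw": 1}, {"dx": 25, "dy": -25, "dz": 0, "roll": 0, "jaw": 1}, {"dx": 25, "dy": -25, "dz": 0, "roll": 0, "jaw": 1}, {"dx": 14, "dy": -14, "dz": 0, "roll": 0, "jaw": 1}, {"dx": 0, "dy": 0, "dz": 0, "roll": 0, "jaw": 1}])

```text
time_s: 13.57
ee_pos: [0.4613, -0.0885, 0.118]
eef_rot: [3.142, -0.0, 1.572]
force: [0.3, -1.4, -0.3]
grip_width: 0.0486
grip_force: 12.0
```

```bash
cat >> h.py <<'E'
def held(lo,hi,x,y):
    t=camera("wrist"); w=cloud(t); hsv=cv2.cvtColor(t["frame"],cv2.COLOR_RGB2HSV); m=cv2.inRange(hsv,lo,hi)>0
    m&=(w[...,2]>.075)&(w[...,2]<.15)&(np.hypot(w[...,0]-x,w[...,1]-y)<.05); q=w[m]
    print("ee",get_obs()["ee_pos"].round(4),len(q),q.min(0).round(4),q.max(0).round(4))
    top=q[q[:,2]>np.percentile(q[:,2],95)-.006]; f=np.linalg.lstsq(np.c_[top[:,:2],np.ones(len(top))],top[:,2],rcond=None)[0]; print("top",len(top),top.mean(0).round(4),"box",((top.min(0)+top.max(0))/2).round(4),f[:2].round(3))
E
python3 - <<'E'
from h import *
held((45,100,30),(90,255,255),.462,-.09)
E
```

```text
ee [ 0.4628 -0.0898  0.1182] 4045 [ 0.4372 -0.1146  0.1102] [ 0.4854 -0.0653  0.1324]
top 3787 [ 0.4611 -0.0888  0.1301] box [ 0.4613 -0.0901  0.1289] [-0.001 -0.017]
```

>>> send_rows(rows=[{"dx": 0, "dy": 0, "dz": 20, "roll": 0, "jaw": 1}, {"dx": 0, "dy": 0, "dz": 17, "roll": 0, "jaw": 1}, {"dx": 0, "dy": 0, "dz": 12, "roll": 0, "jaw": 1}, {"dx": 0, "dy": 0, "dz": 10, "roll": 0, "jaw": 1}, {"dx": 0, "dy": 0, "dz": 5, "roll": 0, "jaw": 1}, {"dx": 0, "dy": 0, "dz": 3, "roll": 0, "jaw": 1}, {"dx": 0, "dy": 0, "dz": 0, "roll": 0, "jaw": 1}, {"dx": 0, "dy": 0, "dz": 0, "roll": 0, "jaw": 1}])

```text
time_s: 14.28
ee_pos: [0.4638, -0.0909, 0.0504]
eef_rot: [3.141, 0.0, 1.57]
force: [-0.3, -0.3, 0.1]
grip_width: 0.0485
grip_force: 12.0
```

>>> send_rows(rows=[{"dx": 0, "dy": 0, "dz": 0, "roll": 0, "jaw": -0.6}, {"dx": 0, "dy": 0, "dz": 0, "roll": 0, "jaw": -0.6}, {"dx": 0, "dy": 0, "dz": 0, "roll": 0, "jaw": -0.6}, {"dx": 0, "dy": 0, "dz": 0, "roll": 0, "jaw": -0.6}, {"dx": 0, "dy": 0, "dz": 0, "roll": 0, "jaw": -0.6}, {"dx": 0, "dy": 0, "dz": -10, "roll": 0, "jaw": -0.6}, {"dx": 0, "dy": 0, "dz": -25, "roll": 0, "jaw": -0.5}, {"dx": 0, "dy": 0, "dz": -30, "roll": 0, "jaw": -0.5}, {"dx": 0, "dy": 0, "dz": -5, "roll": 0, "jaw": -0.5}, {"dx": 0, "dy": 0, "dz": 0, "roll": 0, "jaw": -0.5}])

```text
time_s: 15.12
ee_pos: [0.4643, -0.0909, 0.1223]
eef_rot: [3.137, 0.001, 1.571]
force: [0.0, -0.1, -0.4]
grip_width: 0.0704
grip_force: 0.0
```

>>> send_rows(rows=[{"dx": -25, "dy": -3, "dz": 0, "roll": 0, "jaw": -0.5}, {"dx": -28, "dy": -4, "dz": 0, "roll": 0, "jaw": -0.5}, {"dx": -28, "dy": -4, "dz": 0, "roll": 0, "jaw": -0.5}, {"dx": -28, "dy": -4, "dz": 0, "roll": 0, "jaw": -0.5}, {"dx": -28, "dy": -4, "dz": 0, "roll": 0, "jaw": -0.5}, {"dx": -28, "dy": 0, "dz": 15, "roll": 0, "jaw": -0.5}, {"dx": 0, "dy": 0, "dz": 30, "roll": 0, "jaw": -0.5}, {"dx": 0, "dy": 0, "dz": 0, "roll": 0, "jaw": -0.5}, {"dx": 0, "dy": 0, "dz": 0, "roll": 0, "jaw": -0.5}])

```text
time_s: 15.87
ee_pos: [0.4432, -0.2549, 0.0736]
eef_rot: [-3.138, -0.002, 1.57]
force: [0.4, 0.4, 0.3]
grip_width: 0.0704
grip_force: 0.0
```

Run:
```python
from h import *
print(get_obs()["ee_pos"]); c=chk("jg"); chk("jb",c); chk("jy",c);chk("jr",c)
```

```text
[ 0.44318682 -0.25485796  0.07364032]
jg 275 mean [ 0.4621 -0.0913  0.0633] box [ 0.4628 -0.0918  0.0617] size [0.048 0.049 0.013] slope [-0.015 -0.028]
jb 391 mean [ 0.6094 -0.1112  0.075 ] box [ 0.6095 -0.1115  0.0735] size [0.058 0.058 0.013] slope [ 0.008 -0.004]
jy 393 mean [0.6206 0.2944 0.0748] box [0.6204 0.2943 0.0742] size [0.058 0.06  0.011] slope [0.003 0.017]
jr 50 mean [0.4398 0.1087 0.0599] box [0.4402 0.108  0.0596] size [0.032 0.032 0.009] slope [-0.045  0.046]
```

>>> send_rows(rows=[{"dx": 0, "dy": 0, "dz": 30, "roll": 0, "jaw": -0.5}, {"dx": 0, "dy": 0, "dz": 20, "roll": 0, "jaw": -0.5}, {"dx": 0, "dy": 0, "dz": 13, "roll": 0, "jaw": -0.5}, {"dx": 0, "dy": 0, "dz": 5, "roll": 0, "jaw": -0.5}, {"dx": 0, "dy": 0, "dz": 0, "roll": 0, "jaw": -0.5}, {"dx": 0, "dy": 0, "dz": 0, "roll": 0, "jaw": 1}, {"dx": 0, "dy": 0, "dz": 0, "roll": 0, "jaw": 1}, {"dx": 0, "dy": 0, "dz": 0, "roll": 0, "jaw": 1}, {"dx": 0, "dy": 0, "dz": 0, "roll": 0, "jaw": 1}, {"dx": 0, "dy": 0, "dz": 0, "roll": 0, "jaw": 1}, {"dx": 0, "dy": 0, "dz": 0, "roll": 0, "jaw": 1}, {"dx": 0, "dy": 0, "dz": 0, "roll": 0, "jaw": 1}], force=12)

```text
time_s: 16.92
ee_pos: [0.4447, -0.2559, 0.0078]
eef_rot: [3.14, 0.001, 1.571]
force: [-1.1, 0.2, 8.3]
grip_width: 0.049
grip_force: 12.0
```

>>> send_rows(rows=[{"dx": 0, "dy": 0, "dz": -15, "roll": 0, "jaw": 1}, {"dx": 0, "dy": 0, "dz": -30, "roll": 0, "jaw": 1}, {"dx": 0, "dy": 0, "dz": -35, "roll": 0, "jaw": 1}, {"dx": 0, "dy": 0, "dz": -30, "roll": 0, "jaw": 1}, {"dx": 23, "dy": 0, "dz": 0, "roll": 0, "jaw": 1}, {"dx": 28, "dy": 0, "dz": 0, "roll": 0, "jaw": 1}, {"dx": 28, "dy": 0, "dz": 0, "roll": 0, "jaw": 1}, {"dx": 28, "dy": 0, "dz": 0, "roll": 0, "jaw": 1}, {"dx": 28, "dy": 0, "dz": 0, "roll": 0, "jaw": 1}, {"dx": 28, "dy": 0, "dz": 0, "roll": 0, "jaw": 1}, {"dx": 28, "dy": 0, "dz": 0, "roll": 0, "jaw": 1}])

```text
time_s: 17.83
ee_pos: [0.4441, -0.0634, 0.1173]
eef_rot: [3.141, 0.0, 1.57]
force: [0.4, -0.3, -0.6]
grip_width: 0.0489
grip_force: 12.0
```

>>> send_rows(rows=[{"dx": 28, "dy": -1, "dz": 0, "roll": 0, "jaw": 1}, {"dx": 28, "dy": -1, "dz": 0, "roll": 0, "jaw": 1}, {"dx": 28, "dy": -1, "dz": 0, "roll": 0, "jaw": 1}, {"dx": 28, "dy": 0, "dz": 0, "roll": 0, "jaw": 1}, {"dx": 28, "dy": 0, "dz": 0, "roll": 0, "jaw": 1}, {"dx": 20, "dy": 0, "dz": 0, "roll": 0, "jaw": 1}, {"dx": 12, "dy": 0, "dz": 0, "roll": 0, "jaw": 1}, {"dx": 0, "dy": 0, "dz": 0, "roll": 0, "jaw": 1}, {"dx": 0, "dy": 0, "dz": 0, "roll": 0, "jaw": 1}])

```text
time_s: 18.58
ee_pos: [0.4412, 0.1075, 0.117]
eef_rot: [3.142, 0.0, 1.572]
force: [0.1, -0.4, 0.1]
grip_width: 0.0491
grip_force: 12.0
```

Run:
```python
from h import *
ee=get_obs()["ee_pos"]; print(ee)
held((0,120,40),(180,255,255),ee[0],ee[1])
```

```text
[0.44123781 0.10748603 0.11703223]
ee [0.4413 0.107  0.117 ] 4138 [0.4165 0.0823 0.1081] [0.4657 0.1319 0.1471]
top 3823 [0.4411 0.1084 0.129 ] box [0.4411 0.107  0.1356] [ 0.003 -0.018]
```

>>> send_rows(rows=[{"dx": 1, "dy": -1, "dz": 20, "roll": 0, "jaw": 1}, {"dx": 0, "dy": 0, "dz": 17, "roll": 0, "jaw": 1}, {"dx": 0, "dy": 0, "dz": 12, "roll": 0, "jaw": 1}, {"dx": 0, "dy": 0, "dz": 9, "roll": 0, "jaw": 1}, {"dx": 0, "dy": 0, "dz": 5, "roll": 0, "jaw": 1}, {"dx": 0, "dy": 0, "dz": 3, "roll": 0, "jaw": 1}, {"dx": 0, "dy": 0, "dz": 0, "roll": 0, "jaw": 1}, {"dx": 0, "dy": 0, "dz": 0, "roll": 0, "jaw": 1}])

```text
time_s: 19.3
ee_pos: [0.4407, 0.1082, 0.0514]
eef_rot: [3.141, -0.0, 1.57]
force: [-0.0, 0.7, -0.2]
grip_width: 0.049
grip_force: 12.0
```

>>> send_rows(rows=[{"dx": 0, "dy": 0, "dz": 0, "roll": 0, "jaw": -0.6}, {"dx": 0, "dy": 0, "dz": 0, "roll": 0, "jaw": -0.6}, {"dx": 0, "dy": 0, "dz": 0, "roll": 0, "jaw": -0.6}, {"dx": 0, "dy": 0, "dz": 0, "roll": 0, "jaw": -0.6}, {"dx": 0, "dy": 0, "dz": 0, "roll": 0, "jaw": -0.6}, {"dx": 0, "dy": 0, "dz": -10, "roll": 0, "jaw": -0.6}, {"dx": 0, "dy": 0, "dz": -25, "roll": 0, "jaw": -0.6}, {"dx": 0, "dy": 0, "dz": -30, "roll": 0, "jaw": -0.6}, {"dx": 0, "dy": 0, "dz": -30, "roll": 0, "jaw": -0.6}, {"dx": 0, "dy": 0, "dz": -20, "roll": 0, "jaw": -0.6}])

```text
time_s: 20.13
ee_pos: [0.4408, 0.1085, 0.1694]
eef_rot: [3.139, -0.0, 1.571]
force: [0.9, -0.4, 0.8]
grip_width: 0.075
grip_force: 0.0
```

>>> send_rows(rows=[{"dx": 25, "dy": -15, "dz": 0, "roll": 0, "jaw": -0.6}, {"dx": 30, "dy": -15, "dz": 0, "roll": 0, "jaw": -0.6}, {"dx": 30, "dy": -15, "dz": 0, "roll": 0, "jaw": -0.6}, {"dx": 30, "dy": -15, "dz": 0, "roll": 0, "jaw": -0.6}, {"dx": 30, "dy": -15, "dz": 0, "roll": 0, "jaw": -0.6}, {"dx": 30, "dy": -15, "dz": 0, "roll": 0, "jaw": -0.6}, {"dx": 0, "dy": 0, "dz": 0, "roll": 0, "jaw": -0.6}, {"dx": 0, "dy": 0, "dz": 0, "roll": 0, "jaw": -0.6}, {"dx": 0, "dy": 0, "dz": 0, "roll": 0, "jaw": -0.6}])

```text
time_s: 20.88
ee_pos: [0.3505, 0.2831, 0.1664]
eef_rot: [3.141, 0.0, 1.571]
force: [-0.3, -0.2, 0.0]
grip_width: 0.0755
grip_force: 0.0
```

Run:
```python
from h import *
o=get_obs(); print(o["ee_pos"],o["time_s"]); c=camera("top")
for k in("jr","jg","jb","jy"): chk(k,c)
s=camera("scene"); cv2.imwrite("pics/fin.png",cv2.resize(np.hstack([c["frame"],s["frame"]]),(800,300))[...,::-1])
```

```text
[0.35047563 0.28308611 0.16636715] 20.8833
jr 268 mean [0.4394 0.1078 0.0632] box [0.4391 0.1079 0.0632] size [0.045 0.049 0.01 ] slope [0.003 0.005]
jg 271 mean [ 0.4623 -0.0914  0.0628] box [ 0.4629 -0.0921  0.0624] size [0.048 0.049 0.013] slope [ 0.006 -0.017]
jb 390 mean [ 0.6093 -0.1112  0.075 ] box [ 0.6094 -0.1113  0.0736] size [0.058 0.057 0.011] slope [ 0.008 -0.012]
jy 393 mean [0.6205 0.2943 0.0747] box [0.6205 0.2945 0.0742] size [0.058 0.059 0.014] slope [0.014 0.016]
```

View pics/fin.png

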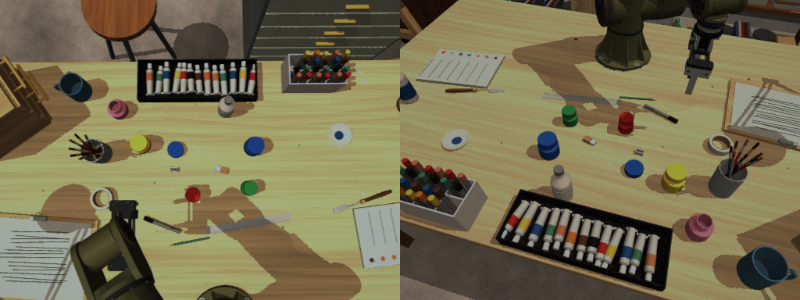

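All four jars stand with the lid of their own colour seated level, with tops at 63/63/75/75 mm. The pot and bottle are undisturbed and the arm is clear.

```bash
python3 -c "
from station import *
print(hand_in())"
```

```text
the job is handed in; nothing more can be done
None
```

All four lids are on the jars of their own colour, sitting level at full depth by the last camera check, and the job was handed in at about 21 s; the hand-in gave no verdict.

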